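Sort two stirrer paddles by their keyway on the keyed test shaft

TASK

Sort the two stirrer paddles by where their keyway lies. First take the paddle whose keyway is square to its blade, try it on the keyed test shaft until its hub sits fully down on the base, then lift it off and set it upright, hub and blade inside the white tray. After that seat the paddle whose keyway is in line with its blade fully home on the test shaft and leave it there; lower the paddles, never let them drop, and do not disturb the dropper bottle, the small dish, the marker pen or the spatula.

Things in the scene. Friction and masses are not known exactly. Their poses are not given: they have to be found in the camera images.
- inline_paddle: Aluminium stirrer paddle standing on the worktop, 139 mm long: hub 56 mm high, 54 mm along the blade, 46 mm over two flats parallel to the blade (grip these, upper half); through bore 23 mm; one blade on edge. Keyway in the bore, 11 mm wide, full height, floor 17 mm from the axis, along +x, toward the blade. Origin: bore axis, hub's underside; x toward blade tip, z up.
- inline_paddle_tip (a point): Middle of the blade's end, 112 mm from the bore axis and 27 mm above the hub's underside. The blade is 10 mm thick and stands 8 to 46 mm above the hub's underside. The paddle weighs 0.18 to 0.36 kg.
- square_paddle: Aluminium stirrer paddle standing on the worktop, 139 mm long: hub 56 mm high, 54 mm along the blade, 46 mm over two flats parallel to the blade (grip these, upper half); through bore 23 mm; one blade on edge. Keyway in the bore, 11 mm wide, full height, floor 17 mm from the axis, along +y, square to the blade. Origin: bore axis, hub's underside; x toward blade tip, z up.
- square_paddle_tip (a point): Middle of the blade's end, 112 mm from the bore axis and 27 mm above the hub's underside. The blade is 10 mm thick and stands 8 to 46 mm above the hub's underside. Seen from above, from hub to tip, this paddle's keyway is on the left. Weight 0.18 to 0.36 kg.
- key_gauge: Test shaft, fixed: round dark steel base, 96 mm across, 20 mm high, with an upright shaft 20 mm in diameter, tip 82 mm above the worktop, coned over the last 8 mm. A key 8 mm wide stands out of one side to 15.5 mm from the axis, from the base up to 54 mm above the worktop, narrowed over its last 7 mm. Origin on the axis at worktop height; x points from the axis to the key.
- gauge_seat (a point): Point on the shaft axis at the top of the base (flat there out to 34 mm), 20 mm above the worktop, where the underside of a seated hub rests; axes as key_gauge. A steel bar on the rim of the base points to the key side. Hubs have 1.5 mm clearance on shaft and key, and go down past the key only with the keyway over it.
- tray: White enamel-look rectangular tray, fixed, 110 mm (x) by 200 mm (y) outside, 24 mm high, rim walls about 10 mm thick; floor 2 to 6 mm above the worktop, free floor about 88 by 172 mm. Origin at the centre of its underside; y along its length.
- dropper: White dropper bottle 33 mm across and 67 mm high, standing loose between the paddles and the shaft; origin at its underside.
- dish: Small round lidless dish 63 mm across, 15 mm high, loose, between the shaft and the analyser; origin at its underside.
- pen: Marker pen, 125 mm long, 13 mm thick, lying loose behind the tray; origin at its underside.
- knife: Thin spatula, 170 mm long, lying loose near the front edge; origin at its underside.
Things that resemble listed ones, but are neither listed nor needed, are in the scene too. What is shaped like the inline_paddle but blue is not meant.

How it is judged (in metres and radians):
On the way, in this order (a step that is already met when the one before it is completed fails the run):
1. the paddle with the keyway square to its blade sits fully home on the keyed shaft (horizontal distance between square_paddle and gauge_seat below 0.004 m and z of square_paddle in the frame of gauge_seat between -0.004 and 0.004 m and angle between square_paddle's own z axis and vertical below 0.07 rad and angle between the y axis of square_paddle and the x axis of key_gauge, either way round below 0.2 rad), for 0.1 s.
2. that paddle stands in the white tray, released (x of square_paddle in the frame of tray between -0.035 and 0.035 m and y of square_paddle in the frame of tray between -0.08 and 0.08 m and x of square_paddle_tip in the frame of tray between -0.052 and 0.052 m and y of square_paddle_tip in the frame of tray between -0.098 and 0.098 m and z of square_paddle in the frame of tray below 0.014 m and angle between square_paddle's own z axis and vertical below 0.2 rad and linear speed of square_paddle below 0.02 m/s and angular speed of square_paddle below 0.2 rad/s and contact force between square_paddle and the fingers below 0.05 N), for 0.2 s.
3. the paddle with the keyway in line with its blade sits fully home on the keyed shaft (horizontal distance between inline_paddle and gauge_seat below 0.004 m and z of inline_paddle in the frame of gauge_seat between -0.004 and 0.004 m and angle between inline_paddle's own z axis and vertical below 0.07 rad and angle between the x axis of inline_paddle and the x axis of key_gauge, either way round below 0.2 rad), for 0.2 s.
At the end, for the whole second after the job is handed in: The square-keyed paddle stands upright (within 11 degrees) in the white tray with hub and blade inside the rim; the in-line-keyed paddle is on the keyed shaft with its hub's underside within 4 mm of the base, its axis within 4 mm of the shaft's and its keyway on the key; both released and at rest (all of step 2 and all of step 3 and linear speed of inline_paddle below 0.02 m/s and angular speed of inline_paddle below 0.2 rad/s and contact force between inline_paddle and the fingers below 0.05 N); the robot touches nothing.
It fails at once if a paddle is dropped (falls free faster than 0.7 m/s, about 25 mm) ((contact force between inline_paddle and the fingers below 0.01 N and linear speed of inline_paddle above 0.7 m/s) or (contact force between square_paddle and the fingers below 0.01 N and linear speed of square_paddle above 0.7 m/s)).
It fails at once if dropper bottle, dish, marker pen or spatula moved by more than 30 mm (distance of any of dropper, dish, pen, knife from where it was at the start of the episode above 0.03 m).
It also fails if it takes over 69 s, if anything falls off the work surface, if the arm or the gripper's body presses on something with over 40 N, if the wrist force passes 120 N, or if a joint passes its speed limit or range.

ROBOT

A 6-joint arm with a two-finger parallel gripper is mounted at the origin on a cart in front of the work surface, level with it; the furniture and walls round the work are solid. World frame = base frame: x ahead of the robot, y to its left, z up, the work surface at z = 0. Lengths are in mm, angles in rad, forces in N, time in s.
With the tool pointing down it reaches from about 300 to 775 mm from the base axis. Payload 14.6 kg.
Tool frame: the origin (TCP) lies between the finger pads; the fingertips stand 19 mm ahead of it and the grasp point (between the pads) is the TCP; z points along the fingers, y is the line along which they close (so a half turn about z gives the same grasp; the last joint's range is limited). The gripper opens to 94 mm and grips with 3 to 60 N. Pads are 16 mm wide; open, the fingers measure 119 mm over their backs; the gripper's body (75 mm by 177 mm) begins 78 mm behind the grasp point.
Start: joints at [1.219, 0.3, 1.521, -0, 1.321, -0.067], TCP at [154.529, 527.835, 224.446] pointing down, gripper open.
Joint ranges: [-3.03, 3.03], [-0.79, 2.21], [0.23, 2.52], [-1.04, 4.18], [0, 3.07], [-2.55, 2.55]. Speed limits (rad/s): [2.22, 2.22, 2.57, 3.14, 3.14, 3.14].

INTERFACE

Orientations are given as [roll, pitch, yaw] about the fixed x, y, z axes, in that order (R = Rz(yaw) Ry(pitch) Rx(roll)).
In Python, from cell import monitor, imaging, job, find_in, trace gives the robot as it stands. The module is installed in compiled form; this text tells all that it offers.
- The arm moves only by the tool arm_command, never from a script. Its argument "steps" is a list of rows, each a list of 5 numbers: the opening, from 0 (shut) to 1 (fully open), then the shift along the tool's x, y, z in mm, then the turn about the tool's z in degrees. In form: [[gripper, dx, dy, dz, turn], ...]. A call has 1 to 20 rows; each row is the pose to reach, as a shift and turn from the pose commanded when the call began, along the tool's axes at that moment; what a row does not reach only later rows make up. A row lasts 1/8 s, in which the tool goes at most 62.5 mm and 10.7 degrees, less where a joint would pass 70% of its speed; a pose out of reach is approached as far as the arm can. A call with a gripper value outside its range is refused whole. The fingers move at their own pace and stop on an object; "force" is the grip in N (left out, the last holds). Time passes only in rows, so rows that repeat a pose let the fingers close. It gives the time, the measured TCP pose, the force, the opening and the grip force at its end, in the units of the state.
- monitor.read_state(): the state, without advancing time (a new reading comes with each control period).
- imaging.camera(name): name is "scene" or "top"; returns a dict with "img" (384x512x3 uint8, red, green, blue), "mtx" (3x3 intrinsics, pixels), "view" (4x4, takes a point from world to camera coordinates). Camera axes: x right, y down, z forward; pixel columns grow to the right and rows downward; lengths in mm; the calibration is good to about 2 mm. A picture is of the moment at which its call begins. There is no depth.
- job.sign_off(): hands the job in; it is judged then, once.
Trained networks look in a picture, given as the dict that the camera call returned (one of the last four; its "shot" number tells which), for a name from the list of things; names that differ only in an ending like _2 or _b are one class to them, and where a whole thing is asked for, a point or a joint stands for the part that bears it (a point fixed in the world has none). Each returns a list of dicts, best first, with "p" (0 to 1); they miss things now and then, are a little off and sometimes report something else, mostly with a low value. They report only what shows in the picture. A call takes as long as a camera call. They do not tell look-alikes from the thing itself.
- find_in(picture, target): "rect" ([centre column, centre row, width, height] in pixels, round what is visible of it).
- trace(picture, target): "region" (384x512 bool, what is visible of it) and "rect" ([centre column, centre row, width, height] in pixels, round what is visible of it).
The state is a dict: "clock": time; "joints": joint angles; "qd": joint speeds; "effort": joint torques, N m; "eef_pos": TCP position; "eef_rot": TCP orientation; "wrist_force": force on the tool from outside, world axes, zero at the start; "moment": the same for the moment, N m; "finger_gap": finger opening in mm; "finger_force": force on a finger pad.
Only numpy, scipy, OpenCV 4.12 (cv2) and the standard library are available. Lean on these libraries where they do the work, as an engineer would, in place of code of your own. Each camera call takes 0.05 s, during which the arm holds its last target. There are 200 camera calls.

## Working session

There is one attempt and no reset: what is moved stays moved. The work goes in short steps, Python scripts to look and compute and a tool call to move; the robot and the scene stay as the last step left them, time stands still between calls to the robot, and variables do not carry over. Pictures are saved under pics/ and viewed, at most 10 in all, crops included, and the job is handed in when it is done.

Besides the shell and the picture viewer there is one more tool, called after "Call:" in YAML: its name, and indented under it one key for each argument. arm_command: Moves the arm, as the interface text tells. Its arguments: {"type":"object","properties":{"steps":{"type":"array","items":{"type":"array","items":{"type":"number"}}},"force":{"type":"number"}},"required":["steps"]}

```bash
mkdir -p pics; python3 - <<'E'
from cell import monitor, imaging, find_in
import cv2,numpy as np,pickle
print(monitor.read_state())
for n in("scene","top"):
    d=imaging.camera(n); cv2.imwrite(f"pics/{n}0.png",d["img"][:,:,::-1]); pickle.dump(d,open(f"{n}0.pkl","wb"))
    print(n,d["mtx"].tolist(),np.round(d["view"],4).tolist())
    for t in("inline_paddle","square_paddle","key_gauge","tray","dropper","dish","pen","knife"):
        print(t,[(np.round(r["rect"]).tolist(),round(r["p"],2)) for r in find_in(d,t)][:5])
a=[cv2.imread(f"pics/{n}0.png") for n in("scene","top")]
cv2.imwrite("pics/top0b.png",cv2.resize(a[1],(800,600),interpolation=cv2.INTER_CUBIC))
E
```

```text
{'clock': 0.0, 'joints': array([ 1.21939589e+00,  3.00479073e-01,  1.52158418e+00,  1.73042011e-06,
        1.32074485e+00, -6.65966202e-02]), 'qd': array([ 0.00019561, -0.00036252, -0.00215506,  0.00143033, -0.00168992,
       -0.00205533]), 'effort': array([ 4.86344979e-04, -5.31816101e+01, -3.52739990e+01,  7.09330221e-02,
        2.43671058e-02, -1.31118859e-04]), 'eef_pos': array([154.44616839, 527.60537841, 223.88064798]), 'eef_rot': array([-3.14038001e+00, -8.25572168e-05,  2.85678836e+00]), 'wrist_force': array([0.74299518, 0.55390539, 0.46700343]), 'moment': array([0.03637772, 0.01300293, 0.00868739]), 'finger_force': 0.0, 'finger_gap': 93.87914903910291}
scene [[426.1154690667429, 0.0, 250.23066354995245], [0.0, 426.1154690667429, 192.6991119149581], [0.0, 0.0, 1.0]] [[0.7865, -0.6174, 0.0128, -373.8345], [-0.3853, -0.5069, -0.7711, 291.4508], [0.4826, 0.6015, -0.6366, 1258.6766], [0.0, 0.0, 0.0, 1.0]]
inline_paddle [([231.0, 184.0, 41.0, 23.0], 0.94), ([172.0, 139.0, 21.0, 20.0], 0.66), ([196.0, 158.0, 25.0, 25.0], 0.5)]
square_paddle [([195.0, 157.0, 26.0, 27.0], 0.61)]
k
[... 279 characters left out ...]
0.61)]
knife [([227.0, 219.0, 24.0, 29.0], 0.71)]
top [[400.4642411319323, 0.0, 251.12321640774496], [0.0, 400.4642411319323, 193.17044676680032], [0.0, 0.0, 1.0]] [[0.026, -0.9997, -0.0022, 49.4998], [-0.9923, -0.0255, -0.1215, 518.8052], [0.1214, 0.0053, -0.9926, 1524.6882], [0.0, 0.0, 0.0, 1.0]]
inline_paddle [([110.0, 193.0, 19.0, 39.0], 0.56), ([213.0, 188.0, 13.0, 36.0], 0.51)]
square_paddle []
key_gauge []
tray [([372.0, 211.0, 56.0, 34.0], 0.58)]
dropper []
dish [([324.0, 181.0, 14.0, 19.0], 0.51), ([371.0, 212.0, 54.0, 32.0], 0.3), ([249.0, 218.0, 43.0, 1.0], 0.28)]
pen [([395.0, 179.0, 15.0, 27.0], 0.44)]
knife [([251.0, 217.0, 49.0, 2.0], 0.51), ([216.0, 187.0, 19.0, 35.0], 0.38)]
```

View pics/top0b.png

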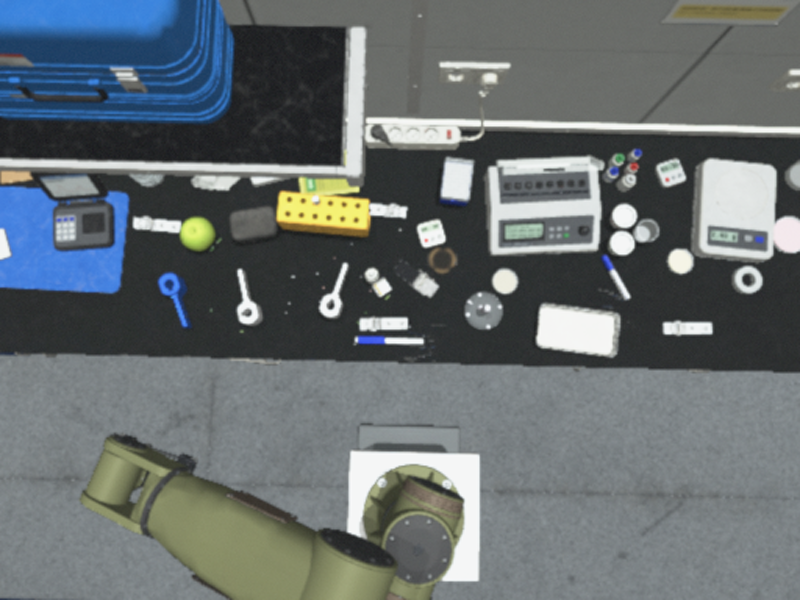

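View pics/scene0.png

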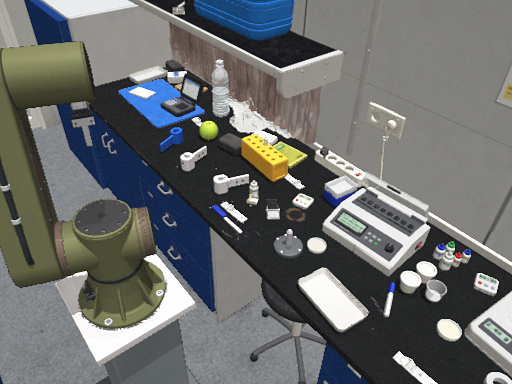

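```bash
cat > h.py <<'E'
import numpy as np,cv2,pickle
def pix2w(d,u,v,z):
    V=np.asarray(d["view"]);R=V[:3,:3];t=V[:3,3];C=-R.T@t
    r=R.T@np.linalg.inv(d["mtx"])@np.array([u,v,1.]);return C+r*(z-C[2])/r[2]
def w2pix(d,p):
    V=np.asarray(d["view"]);c=V[:3,:3]@np.asarray(p,float)+V[:3,3];c=d["mtx"]@c;return c[:2]/c[2]
E
python3 - <<'E'
import cv2,numpy as np
from cell import imaging
# average several frames for the crop
T=imaging.camera("top")["img"].astype(float); S=imaging.camera("scene")["img"].astype(float)
for i in range(2):
    T+=imaging.camera("top")["img"]; S+=imaging.camera("scene")["img"]
T=(T/3).astype('uint8');S=(S/3).astype('uint8')
np.save("T.npy",T);np.save("S.npy",S)
def crop(I,u,v,w,h,W,H):
    return cv2.resize(I[v:v+h,u:u+w],(W,H),interpolation=cv2.INTER_CUBIC)
a=crop(T,145,165,40,45,266,300);b=crop(T,200,165,40,45,266,300);c=crop(T,290,176,40,45,268,300)
d=crop(S,175,140,40,45,266,300);e=crop(S,210,168,40,45,266,300);f=crop(S,268,225,40,45,268,300)
cv2.imwrite("pics/crop1.png",np.vstack([np.hstack([a,b,c]),np.hstack([d,e,f])])[:,:,::-1])
E
```

```text
(no output)
```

View pics/crop1.png

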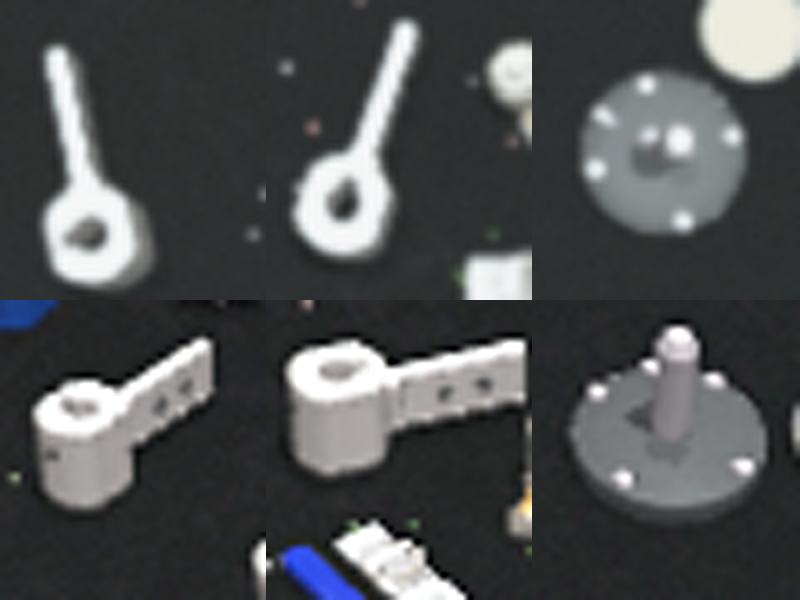

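Top view, full-frame pixels: the candidates are blue (110,193), which is not meant, white (158,192) and white (213,186). The crop shows the left white paddle's keyway to the left, square to its blade, so it's `square_paddle`. The other's keyway points toward its blade, so it's `inline_paddle`. On the gauge at (310,199), the oblong bar on the rim at (301,193) and the key lie up-left of the shaft.

```bash
cat >> h.py <<'E'
from scipy.optimize import minimize
a=np.linspace(0,2*np.pi,48,endpoint=False)
hub=np.c_[27*np.cos(a),np.clip(27*np.sin(a),-23,23)]
def ext(p,z0,z1): return np.vstack([np.c_[p,np.full(len(p),z)] for z in(z0,z1)])
blade=np.array([[15,-5],[112,-5],[112,5],[15,5]])
PADDLE=[ext(hub,0,56),ext(blade,8,46)]
BASE=[ext(48*np.c_[np.cos(a),np.sin(a)],0,20)]
TRAY=[ext(np.array([[-55,-100],[55,-100],[55,100],[-55,100]]),0,24)]
def sil(d,parts,x,y,th,z=0,S=4):
    m=np.zeros((384*S,512*S),np.uint8);c,s=np.cos(th),np.sin(th)
    for P in parts:
        W=np.c_[P[:,0]*c-P[:,1]*s+x,P[:,0]*s+P[:,1]*c+y,P[:,2]+z]
        q=np.array([w2pix(d,p) for p in W]);q=((q+.5)*S-.5)
        cv2.fillConvexPoly(m,cv2.convexHull(np.round(q*16).astype(np.int32)),255,shift=4)
    return cv2.resize(m,(512,384),interpolation=cv2.INTER_AREA)/255.
def fit(views,parts,x0,z=0,free=3):
    # views: list of (d, softmask) ; least squares of silhouettes
    def f(p):
        q=list(x0); q[:free]=p
        e=0
        for d,m in views:
            r=sil(d,parts,q[0],q[1],q[2],z); e+=((r-m)**2).sum()/m.sum()
        return e
    st=np.vstack([x0[:free]]+[np.array(x0[:free],float)+np.eye(free)[i]*[6,6,.15][i] for i in range(free)])
    r=minimize(f,x0[:free],method="Nelder-Mead",options=dict(initial_simplex=st,xatol=.02,fatol=1e-5))
    return r.x,r.fun
def soft(I,lo,hi,seed):
    g=I.astype(float).mean(2); m=np.clip((g-lo)/(hi-lo),0,1)
    n,l,_,_=cv2.connectedComponentsWithStats((m>.15).astype(np.uint8),connectivity=4)
    k=l==l[seed[1],seed[0]]
    return m*k
E
cat > f.py <<'E'
from h import *
T=np.load("T.npy");S=np.load("S.npy");dt=pickle.load(open("top0.pkl","rb"));ds=pickle.load(open("scene0.pkl","rb"))
for n,st,ss,x0z in(("sq",(157,205),(188,163),None),("in",(205,192),(220,186),None),("gauge",(305,203),(282,253),None),("tray",(370,211),(333,300),None)):
    par={"sq":PADDLE,"in":PADDLE,"gauge":BASE,"tray":TRAY}[n]
    c=pix2w(dt,st[0],st[1],30)
    th={"sq":0.1,"in":-.3,"gauge":0,"tray":0}[n]
    lo,hi=(50,110) if n!="gauge" else (50,85)
    mt,ms=soft(T,lo,hi,st),soft(S,lo,hi,ss)
    if n!="tray":
        k=[cv2.morphologyEx((m>0.1).astype(np.uint8),cv2.MORPH_CLOSE,np.ones((7,7))) for m in(mt,ms)]
    k=[]
    for m in(mt,ms):
        cs,_=cv2.findContours((m>.4).astype(np.uint8),cv2.RETR_EXTERNAL,cv2.CHAIN_APPROX_NONE);f=np.zeros((384,512),np.uint8)
        cv2.drawContours(f,cs,-1,1,-1);k.append(np.where(cv2.erode(f,np.ones((3,3)))>0,1,m))
    fr=2 if n=="gauge" else 3
    for vs in ([(dt,k[0])],[(ds,k[1])],[(dt,k[0]),(ds,k[1])]):
        print(n,[int(v[1].sum()) for v in vs],*[np.round(v,3) for v in fit(vs,par,[c[0],c[1],th],0,fr)])
# bar, key, shaft
for nm,d,u,v,z in(("bar",dt,290+(605-532)/6.7,176+115/6.667,22),("shafttip",dt,290+(680-532)/6.7,176+140/6.667,80),("key",dt,290+(650-532)/6.7,176+135/6.667,54)):
    print(nm,pix2w(d,u-.5,v-.5,z).round(1))
for nm,u,v,z in(("dropper",239,176,40),("dish",323,180,10),("pen",394,178,8),("knife",249,217,3)): print(nm,pix2w(dt,u,v,z).round(0))
E
python3 f.py
```

```text
sq [343] [4.81817e+02 4.19907e+02 2.61000e-01] 0.057
sq [370] [4.79781e+02 4.19571e+02 2.62000e-01] 0.007
sq [343, 370] [4.79973e+02 4.20055e+02 2.56000e-01] 0.071
in [320] [5.03832e+02 2.17747e+02 4.58000e-01] 0.58
in [470] [ 5.02277e+02  2.17535e+02 -3.10000e-01] 0.011
in [320, 470] [ 5.02718e+02  2.17944e+02 -3.08000e-01] 0.108
gauge [504] [ 505.377 -165.058] 0.007
gauge [561] [ 508.584 -159.166] 0.137
gauge [504, 561] [ 505.099 -163.826] 0.175
tray [1573] [ 4.62481e+02 -4.01435e+02 -1.13000e-01] 0.015
tray [2387] [ 4.64989e+02 -3.93767e+02 -1.20000e-01] 0.058
tray [1573, 2387] [ 4.62713e+02 -3.99678e+02 -1.09000e-01] 0.102
bar [ 525.2 -129.6   22. ]
shafttip [ 504.7 -165.    80. ]
key [ 510.2 -151.6   54. ]
dropper [582. 112.  40.]
dish [ 580. -220.   10.]
pen [ 595. -501.    8.]
knife [426.  69.   3.]
```

```bash
cat >> h.py <<'E'
def plan(cmd,tgt):
    """cmd,tgt: x,y,z,yaw(deg) -> tool shift dx,dy,dz,turn"""
    t=np.radians(cmd[3]);D=np.array(tgt[:3])-np.array(cmd[:3])
    r=[D[0]*np.cos(t)+D[1]*np.sin(t),D[0]*np.sin(t)-D[1]*np.cos(t),-D[2],cmd[3]-tgt[3]]
    return np.round(r,1)
def after(cmd,s):
    t=np.radians(cmd[3]);c,n=np.cos(t),np.sin(t)
    return np.round([cmd[0]+s[0]*c+s[1]*n,cmd[1]+s[0]*n-s[1]*c,cmd[2]-s[2],cmd[3]-s[3]],2)
E
python3 - <<'E'
from h import *
c=[154.53,527.84,224.45,np.degrees(2.857)]
print(c,plan(c,[480,420,150,180+14.9]),plan(c,[480,420,46,180+14.9]))
T=np.load("T.npy").astype(float).mean(2);dt=pickle.load(open("top0.pkl","rb"))
w=T[188:198,295:307];print(w.astype(int))
E
```

```text
[154.53, 527.84, 224.45, np.float64(163.6940420688762)] [-342.7  -12.1   74.4  -31.2] [-342.7  -12.1  178.4  -31.2]
[[ 47  47  50  48  47  51  53  70  89 108 153 219]
 [ 46  48  47  48  48  54  76 102 120 127 151 204]
 [ 47  49  48  48  54  76 105 122 126 131 136 144]
 [ 48  48  47  55  91 124 128 128 131 135 137 137]
 [ 47  46  49  79 155 198 169 136 136 138 138 137]
 [ 47  46  52  97 179 224 213 161 141 140 138 140]
 [ 48  48  59  95 130 170 197 172 145 140 140 145]
 [ 47  50  75 108 123 134 145 146 141 140 145 168]
 [ 48  49  87 120 126 132 138 140 141 141 147 186]
 [ 48  49  86 120 127 135 140 141 140 136 134 153]]
```

Call:
arm_command:
  steps:
    - [1,-342.7,-12.1,0,-31.2]
    - [1,-342.7,-12.1,0,-31.2]
    - [1,-342.7,-12.1,0,-31.2]
    - [1,-342.7,-12.1,0,-31.2]
    - [1,-342.7,-12.1,0,-31.2]
    - [1,-342.7,-12.1,0,-31.2]
    - [1,-342.7,-12.1,0,-31.2]
    - [1,-342.7,-12.1,74.4,-31.2]
    - [1,-342.7,-12.1,120,-31.2]
    - [1,-342.7,-12.1,120,-31.2]
    - [1,-342.7,-12.1,120,-31.2]
  force: 25

```text
clock: 2.58
eef_pos: [480.4, 421.0, 107.2]
eef_rot: [3.14, 0.003, -2.881]
wrist_force: [0.3, -0.5, 0.1]
finger_gap: 94.0
finger_force: 0.0
```

```bash
python3 - <<'E'
from h import *
from cell import imaging,monitor
d=imaging.camera("scene");I=d["img"];dt=pickle.load(open("top0.pkl","rb"))
b=pix2w(dt,300.48,193.04,22);print("bar",b,np.degrees(np.arctan2(b[1]+165,b[0]-505.3)))
s=monitor.read_state();print(s["eef_pos"],s["eef_rot"],s["wrist_force"])
cv2.imwrite("pics/g1.png",cv2.resize(I[80:230,110:310],(800,600),interpolation=cv2.INTER_CUBIC)[:,:,::-1])
E
```

```text
bar [ 524.01470393 -129.95074919   22.        ] 61.89981315557685
[480.73105568 421.00216162 107.68536015] [ 3.13992703  0.00385155 -2.88139996] [ 0.34106717 -0.12283117  0.17394821]
```

View pics/g1.png

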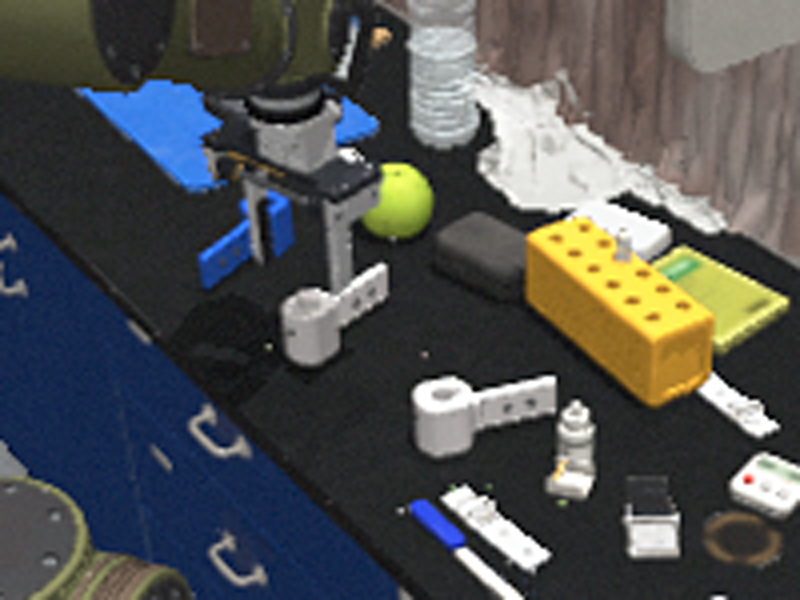

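Call:
arm_command:
  steps:
    - [1,0,0,30,0]
    - [1,0,0,45,0]
    - [1,0,0,58,0]
    - [1,0,0,58,0]
    - [1,0,0,58,0]
    - [0.3,0,0,58,0]
    - [0.3,0,0,58,0]
    - [0.3,0,0,58,0]
    - [0.3,0,0,58,0]

```text
clock: 3.75
eef_pos: [480.0, 419.9, 46.5]
eef_rot: [-3.142, 0.0, -2.882]
wrist_force: [0.8, -0.2, 0.2]
finger_gap: 57.6
finger_force: 0.0
```

Call:
arm_command:
  steps:
    - [0.3,0,0,0,0]
    - [0.2,0,0,0,0]
    - [0.2,0,0,0,0]
    - [0.2,0,0,0,0]
    - [0.2,0,0,0,0]
    - [0.2,0,0,0,0]
  force: 25

```text
clock: 4.5
eef_pos: [480.1, 419.9, 46.5]
eef_rot: [-3.142, -0.0, -2.882]
wrist_force: [0.1, -3.2, 2.0]
finger_gap: 45.7
finger_force: 25.0
```

```bash
python3 -c "
from h import *
print(plan([480,420,46.05,194.9],[505.3,-165,150,151.9]))"
```

```text
[ 126.  -571.8 -104.    43. ]
```

Call:
arm_command:
  steps:
    - [0.2,0,0,-40,0]
    - [0.2,0,0,-100,0]
    - [0.2,0,0,-150,0]
    - [0.2,0,0,-150,0]

```text
clock: 5.0
eef_pos: [480.8, 421.0, 200.5]
eef_rot: [3.138, 0.006, -2.882]
wrist_force: [0.4, -0.2, -2.6]
finger_gap: 45.8
finger_force: 25.0
```

Call:
arm_command:
  steps:
    - [0.2,13,-57,0,4.3]
    - [0.2,25,-114,0,8.6]
    - [0.2,38,-171,0,12.9]
    - [0.2,50,-228,0,17.2]
    - [0.2,63,-286,0,21.5]
    - [0.2,76,-343,0,25.8]
    - [0.2,88,-400,0,30]
    - [0.2,101,-457,0,34.4]
    - [0.2,113,-515,0,38.7]
    - [0.2,120,-545,0,43]
    - [0.2,126,-571.8,0,43]
    - [0.2,126,-571.8,20,43]
    - [0.2,126,-571.8,46,43]
    - [0.2,126,-571.8,46,43]
    - [0.2,126,-571.8,46,43]
    - [0.2,126,-571.8,46,43]
    - [0.2,126,-571.8,46,43]

```text
clock: 7.12
eef_pos: [505.3, -165.1, 151.1]
eef_rot: [3.141, 0.001, 2.651]
wrist_force: [0.4, -0.1, -1.8]
finger_gap: 45.9
finger_force: 25.0
```

```bash
cat > look.py <<'E'
from h import *
import sys
from cell import imaging,monitor
s=monitor.read_state();p=s["eef_pos"];print(p.round(2),s["eef_rot"].round(4),s["wrist_force"].round(1),s["finger_gap"])
def grab(n,k=2):
    D=[imaging.camera(n) for _ in range(k)];d=D[-1];d["img"]=np.mean([q["img"] for q in D],0).astype(np.uint8);return d
d=grab("scene");t=grab("top");name=sys.argv[1]
pickle.dump((d,t,p,s["eef_rot"]),open(name+".pkl","wb"))
W=np.array([505.3,-165,60]);ims=[]
for q,w in((d,60),(t,40)):
    u,v=w2pix(q,W).astype(int);h=w
    ims.append(cv2.resize(q["img"][v-h:v+h,u-h:u+h],(400,400),interpolation=cv2.INTER_CUBIC));print(u-h,v-h,400/(2*h))
cv2.imwrite(f"pics/{name}.png",np.hstack(ims)[:,:,::-1])
E
python3 look.py g2
```

```text
[ 505.31 -165.06  151.05] [3.1415e+00 1.0000e-03 2.6510e+00] [ 0.4 -0.1 -1.8] 45.92756419790453
229 174 3.3333333333333335
270 156 5.0
```

View pics/g2.png

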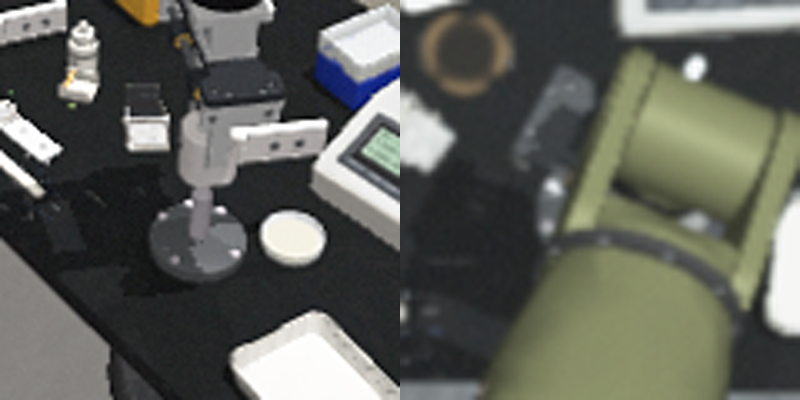

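```bash
python3 - <<'E'
from h import *
d,t,p,r=pickle.load(open("g2.pkl","rb"));g=d["img"].astype(float).mean(2)
th=np.radians(-28.1);c,s=np.cos(th),np.sin(th)
def ed(parts,x,y,z,row):
    m=sil(d,parts,x,y,th,z);w=m[row];i=np.where(w>.5)[0];return (i[0],i[-1],round((w*np.arange(512)).sum()/w.sum(),2),round(w.sum(),2)) if len(i) else None
hubp=[PADDLE[0]];sh=[ext(10*np.c_[np.cos(a),np.sin(a)],20,76)]
for row in(222,224,226,228): print(row,"hub pred",ed(hubp,505.3,-165,151-46.5,row),g[row,278:306].astype(int))
for row in(233,236,239,242): print(row,"shaft pred",ed(sh,505.3,-165,0,row),g[row,280:302].astype(int))
bl=[PADDLE[1]]
m=sil(d,bl,505.3,-165,th,151-46.5);ys,xs=np.where(m>.5);print("blade pred",xs.min(),xs.max(),ys.min(),ys.max())
for col in(310,318,324):
  i=np.where(m[:,col]>.5)[0];print(col,i[[0,-1]],g[206:226,col].astype(int))
print(g[214,320:332].astype(int),np.where(m[214]>.5)[0][-1])
E
```

```text
222 hub pred (np.int64(282), np.int64(299), np.float64(290.87), np.float64(17.75)) [ 38  38  35  41  81 129 136 140 145 149 152 150 133 118 142 142 142 139
 141 150 164 158 156 160 129 118 107  96]
224 hub pred (np.int64(282), np.int64(299), np.float64(290.74), np.float64(17.5)) [ 39  37  36  42  82 131 139 141 146 149 152 150 136 135 149 150 152 150
 150 157 166 142  37  40  35  36  36  36]
226 hub pred (np.int64(283), np.int64(299), np.float64(290.84), np.float64(16.94)) [ 30  40  42  37  58 111 141 144 148 151 150 151 152 153 152 154 152 153
 158 171 161 119  33  39  38  41  40  38]
228 hub pred (np.int64(284), np.int64(298), np.float64(291.09), np.float64(14.44)) [ 40  42  41  41  37  43  83 136 153 154 152 151 155 154 157 158 158 162
 177 166 104  39  39  39  40  39  42  39]
233 shaft pred (np.int64(287), np.int64(293), np.float64(289.8), np.float64(6.56)) [ 31  40  42  35  31  50  98 116 139 149 148 137 106  30  38  35  38  39
  38  40  39  39]
236 shaft pred (np.int64(287), np.int64(292), np.float64(289.5), np.float64(6.5)) [ 80  68  74  76  81 100 125 116 123 125 125 115 106 142 229 243 127  32
  34  40  43  41]
239 shaft pred (np.int64(286), np.int64(292), np.float64(289.23), np.float64(6.5)) [ 75  75  66  63  64  70 100 123 126 124 122 113  77  76  72  73  75  73
  75  70  35  35]
242 shaft pred (np.int64(286), np.int64(292), np.float64(288.94), np.float64(6.37)) [ 59  63  62  62  63  77 118 126 127 125 120 114 118 120 128 122 122 123
 125 124 122 106]
blade pred 295 327 209 223
310 [211 221] [131  87 106 139 135 250 255 235 176 170 165 101  96 144 169 144  67  34
  37  41]
318 [210 220] [ 36  37  36  25 189 255 247 183 169 166  90  53 141 154 179  86  38  37
  40  38]
324 [209 220] [ 36  39  28  69 255 255 205 160 168 166 164 166 164 165 127 126 215 231
 235 188]
[167 167 165 167 168 173 155  33  34  25 120 234] 326
```

```bash
python3 - <<'E'
from h import *
S=np.load("S.npy");T=np.load("T.npy");ds=pickle.load(open("scene0.pkl","rb"));dt=pickle.load(open("top0.pkl","rb"))
G=BASE+[ext(10*np.c_[np.cos(a),np.sin(a)],20,74),ext(7*np.c_[np.cos(a),np.sin(a)],74,82)]
for d,I,sd,lohi in((ds,S,(282,253),(45,80)),(ds,S,(282,253),(40,70)),(dt,T,(305,203),(50,110)),(dt,T,(305,203),(60,100))):
    m=soft(I,*lohi,sd)
    cs,_=cv2.findContours((m>.4).astype(np.uint8),cv2.RETR_EXTERNAL,cv2.CHAIN_APPROX_NONE);f=np.zeros((384,512),np.uint8);cv2.drawContours(f,cs,-1,1,-1)
    k=np.where(cv2.erode(f,np.ones((3,3)))>0,1,m); ys,xs=np.where(k>.5);print(xs.min(),xs.max(),ys.min(),ys.max(),k.sum(),*fit([(d,k)],G,[505,-165,0],0,2))
g=S.astype(float).mean(2)
for row in(228,231,234,237,240,243): print(row,g[row,282:300].astype(int))
E
```

```text
273 302 229 257 573.1904761904761 [ 504.59246731 -161.80341482] 0.09637449686392206
273 302 229 257 590.1555555555556 [ 505.06499314 -162.47288668] 0.07380456655099055
297 321 187 210 482.98333333333335 [ 504.99352812 -165.25426189] 0.009814662840096721
297 321 187 210 483.32500000000005 [ 504.95754161 -165.27910441] 0.011302804449179839
228 [38 35 38 39 36 31 26 23 25 31 34 39 40 39 37 39 38 41]
231 [ 40  38  40  32 106 192 190 224 235 211 164  30  39  36  41  41  38  41]
234 [ 38  31 153 255 205 107 129 142 150 148 101  30  34  36  34  40  40  41]
237 [119 118 117 114 107 119 125 133 137 133 119 134 193 229 181  57  33  39]
240 [122 124 113  89 105 123 129 134 137 130 117 122 122 122 121 121 122 120]
243 [106  76  71  75 119 128 133 137 135 127 123 122 124 123 124 124 123 122]
```

```bash
python3 - <<'E'
from h import *
S=np.load("S.npy");ds=pickle.load(open("scene0.pkl","rb"))
g=S.astype(float).mean(2)
G=BASE+[ext(10*np.c_[np.cos(a),np.sin(a)],20,74),ext(4*np.c_[np.cos(a),np.sin(a)],74,82)]
m=sil(ds,G,505.2,-165.1,0)
for row in(241,244,247,250): print(row,g[row,268:278].astype(int),g[row,300:312].astype(int),(m[row,268:278]*100).astype(int),(m[row,300:312]*100).astype(int))
for row in(231,233): print(row,(m[row,282:297]*100).astype(int))
for col in(278,283,288,289,290,294,299): print(col,"rows226+",g[226:240,col].astype(int),(m[226:240,col]*100).astype(int),"| 252+",g[252:264,col].astype(int),(m[252:264,col]*100).astype(int))
E
```

```text
241 [ 40  41  40  40  38  34  66 117 114 114] [117  81  35  39  39  36  33 122 234 241 237 238] [  0   0   0   0   0   0  37 100 100 100] [100 100 100  37   0   0   0   0   0   0   0   0]
244 [ 37  37  38  38  36  70 121 117 116 119] [124 123 107  34  39  32  49 163 247 239 237 237] [  0   0   0   0   0   0  74 100 100 100] [100 100 100 100   6   0   0   0   0   0   0   0]
247 [ 41  37  37  40  33  29  77 122 118 120] [121 123 113  30  38  34  18  78 170 233 245 238] [  0   0   0   0   0   0  74 100 100 100] [100 100 100  81   0   0   0   0   0   0   0   0]
250 [ 41  42  38  35  37  37  37  56  92 124] [226 109  49  35  38  37  37  30  45 104 146 160] [  0   0   0   0   0   0  31 100 100 100] [100 100 100  50   0   0   0   0   0   0   0   0]
231 [  0   0   0   0   0  74 100 100 100 100 100  62   0   0   0]
233 [  0  25  50  56  74 100 100 100 100 100 100  56   0   0   0]
278 rows226+ [ 40  41  40  40  41  41  42  38  38  38  36  98 242 190] [  0   0   0   0   0   0   0   0   0   6  93 100 100 100] | 252+ [90 60 58 36 33 40 39 37 39 36 36 37] [100 100 100  25   0   0   0   0   0   0  
[... 723 characters left out ...]
s226+ [ 39  35  25 237 254 235 210 217 150 134 136 137 137 137] [  0   0   0  74 100 100 100 100 100 100 100 100 100 100] | 252+ [136 139 141 137  78  64  47  35  37  39  39  42] [100 100 100 100 100 100 100  18   0   0   0   0]
294 rows226+ [ 42  40  40  36  39  39  35  35  34  39 227 193 130 122] [  0   0   0   0   0   0   0   0  68 100 100 100 100 100] | 252+ [132 133 142  95  67  64  39  37  38  38  38  38] [100 100 100 100 100 100  62   0   0   0   0   0]
299 rows226+ [ 39  42  41  39  36  41  38  39  41  40  39  39  28 114] [  0   0   0   0   0   0   0   0   0   0  18  93 100 100] | 252+ [115  77  58  46  35  36  38  37  40  38  39  39] [100 100 100 100  37   0   0   0   0   0   0   0]
```

Call:
arm_command:
  steps:
    - [0.2,2.1,2.5,8,0]
    - [0.2,2.1,2.5,15,0]
    - [0.2,2.1,2.5,18,0]
    - [0.2,2.1,2.5,21,0]
    - [0.2,2.1,2.5,23,0]
    - [0.2,2.1,2.5,25,0]
    - [0.2,2.1,2.5,27,0]
    - [0.2,2.1,2.5,28,0]

```text
clock: 8.32
eef_pos: [504.4, -161.8, 122.4]
eef_rot: [-3.142, -0.0, 2.651]
wrist_force: [0.2, -0.3, -2.7]
finger_gap: 45.4
finger_force: 25.0
```

Call:
arm_command:
  steps:
    - [0.2,0,0,4,0]
    - [0.2,0,0,8,0]
    - [0.2,0,0,12,0]
    - [0.2,0,0,16,0]
    - [0.2,0,0,18,0]
    - [0.2,0,0,18,0]

```text
clock: 9.07
eef_pos: [504.3, -162.8, 104.4]
eef_rot: [-3.14, 0.001, 2.651]
wrist_force: [-2.1, -6.5, -0.0]
finger_gap: 45.9
finger_force: 25.0
```

Call:
arm_command:
  steps:
    - [0.2,-0.5,-1.2,0,0]
    - [0.2,-0.5,-1.2,0,0]
    - [0.2,-0.5,-1.2,0,0]

```text
clock: 9.45
eef_pos: [504.3, -163.0, 104.3]
eef_rot: [3.142, -0.0, 2.651]
wrist_force: [0.7, -0.2, -3.1]
finger_gap: 46.1
finger_force: 25.0
```

Call:
arm_command:
  steps:
    - [0.2,-0.2,-1.2,0,0]
    - [0.2,-0.2,-1.2,0,0]
    - [0.2,-0.2,-1.2,2,0]
    - [0.2,-0.2,-1.2,4,0]
    - [0.2,-0.2,-1.2,6,0]
    - [0.2,-0.2,-1.2,8,0]
    - [0.2,-0.2,-1.2,10,0]
    - [0.2,-0.2,-1.2,10,0]

```text
clock: 10.45
eef_pos: [503.9, -164.3, 94.3]
eef_rot: [-3.142, -0.0, 2.651]
wrist_force: [-0.4, -0.1, -2.4]
finger_gap: 45.9
finger_force: 25.0
```

Call:
arm_command:
  steps:
    - [0.2,0,0,3,0]
    - [0.2,0,0,6,0]
    - [0.2,0,0,9,0]
    - [0.2,0,0,13,0]
    - [0.2,0,0,17,0]
    - [0.2,0,0,21,0]
    - [0.2,0,0,24,0]
    - [0.2,0,0,26,0]
    - [0.2,0,0,27,0]
    - [0.2,0,0,28,0]
    - [0.2,0,0,28,0]

```text
clock: 11.82
eef_pos: [504.0, -164.3, 66.5]
eef_rot: [-3.142, 0.0, 2.651]
wrist_force: [-0.6, -0.3, -2.2]
finger_gap: 45.6
finger_force: 25.0
```

Call:
arm_command:
  steps:
    - [0.2,0,0,0.8,0]
    - [0.2,0,0,1.5,0]
    - [0.2,0,0,1.5,0]
    - [0.2,0,0,1.5,0]

```text
clock: 12.32
eef_pos: [504.1, -164.4, 66.5]
eef_rot: [3.142, 0.001, 2.651]
wrist_force: [-8.2, 2.7, 16.8]
finger_gap: 45.9
finger_force: 25.0
```

```bash
python3 -c "
from h import *
print(plan([504.11,-164.25,164.55,151.9],[466.7,-358.3,60,83.6]))"
```

```text
[ -58.4 -188.8  104.6   68.3]
```

Call:
arm_command:
  steps:
    - [0.2,0,0,-4,0]
    - [0.2,0,0,-20,0]
    - [0.2,0,0,-45,0]
    - [0.2,0,0,-75,0]
    - [0.2,0,0,-100,0]
    - [0.2,0,0,-100,0]
    - [0.2,0,0,-100,0]

```text
clock: 13.2
eef_pos: [503.6, -164.2, 164.2]
eef_rot: [-3.141, -0.001, 2.651]
wrist_force: [-0.1, 1.0, -3.0]
finger_gap: 46.1
finger_force: 25.0
```

Call:
arm_command:
  steps:
    - [0.2,-12,-38,0,10]
    - [0.2,-24,-75,0,20]
    - [0.2,-36,-113,0,30]
    - [0.2,-48,-150,0,40]
    - [0.2,-58.4,-188.8,0,50]
    - [0.2,-58.4,-188.8,0,60]
    - [0.2,-58.4,-188.8,0,68.3]
    - [0.2,-58.4,-188.8,20,68.3]
    - [0.2,-58.4,-188.8,50,68.3]
    - [0.2,-58.4,-188.8,75,68.3]
    - [0.2,-58.4,-188.8,75,68.3]
    - [0.2,-58.4,-188.8,75,68.3]

```text
clock: 14.7
eef_pos: [466.6, -358.5, 90.4]
eef_rot: [3.141, 0.0, 1.459]
wrist_force: [-0.4, -0.7, -2.0]
finger_gap: 45.9
finger_force: 25.0
```

```bash
sed 's/np.array(\[505.3,-165,60\])/np.array([462,-400,30])/' look.py > look2.py; python3 look2.py g3
```

```text
[ 466.63 -358.49   90.43] [3.1414e+00 2.0000e-04 1.4588e+00] [-0.4 -0.7 -2. ] 45.91495591149036
272 234 3.3333333333333335
330 170 5.0
```

View pics/g3.png

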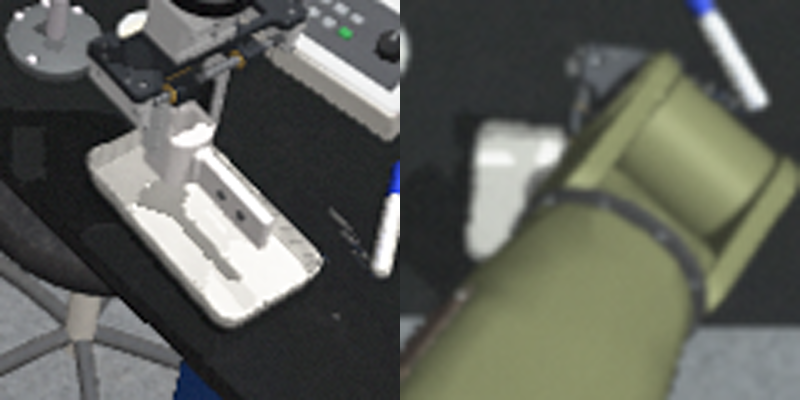

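Scene view: the paddle hangs over the tray (hub near (175,165) in the crop), with its blade along the tray and inside the rim. Lowering it.

Call:
arm_command:
  steps:
    - [0.2,0,0,15,0]
    - [0.2,0,0,27,0]
    - [0.2,0,0,33,0]
    - [0.2,0,0,35,0]
    - [0.2,0,0,36.5,0]
    - [0.2,0,0,37.5,0]
    - [0.2,0,0,37.5,0]

```text
clock: 15.78
eef_pos: [466.5, -358.4, 52.6]
eef_rot: [3.141, 0.0, 1.459]
wrist_force: [0.1, 0.3, -1.7]
finger_gap: 45.7
finger_force: 25.0
```

Call:
arm_command:
  steps:
    - [0.2,0,0,1,0]
    - [0.2,0,0,2,0]
    - [0.2,0,0,3,0]
    - [0.2,0,0,3,0]

```text
clock: 16.27
eef_pos: [466.5, -358.6, 50.3]
eef_rot: [3.141, 0.001, 1.459]
wrist_force: [-3.6, 0.7, 6.3]
finger_gap: 45.8
finger_force: 25.0
```

Call:
arm_command:
  steps:
    - [0.6,0,0,3,0]
    - [0.65,0,0,3,0]
    - [0.65,0,0,3,0]
    - [0.65,0,0,3,0]
    - [0.65,0,0,3,0]
    - [0.65,0,0,-10,0]
    - [0.65,0,0,-50,0]
    - [0.65,0,0,-110,0]
    - [0.65,0,0,-150,0]
    - [0.65,0,0,-150,0]

```text
clock: 17.52
eef_pos: [467.3, -359.0, 203.7]
eef_rot: [3.136, 0.004, 1.459]
wrist_force: [-0.2, 0.4, -0.0]
finger_gap: 61.0
finger_force: 0.0
```

```bash
python3 -c "
from h import *
print(plan([466.7,-358.3,199.05,83.6],[502.7,217.7,46.05,-17.7]))"; sed -i 's/505.3,-165,60/503,218,60/' look.py; python3 look.py g4
```

```text
[576.4 -28.4 153.  101.3]
[ 467.28 -359.04  203.71] [3.1362 0.0037 1.4588] [-0.2  0.4 -0. ] 61.046222621962876
160 116 3.3333333333333335
170 154 5.0
```

View pics/g4.png

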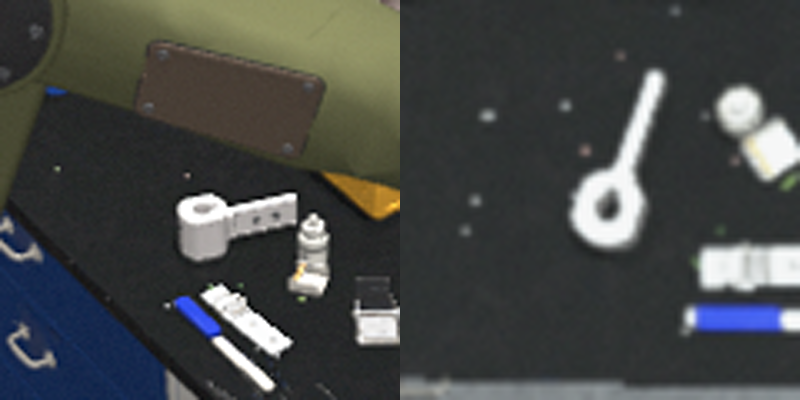

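The paddle is still standing where it was, with the dropper clear of the finger paths.

Call:
arm_command:
  steps:
    - [0.65,58,-3,0,10]
    - [0.65,116,-6,0,20]
    - [0.65,174,-9,0,30]
    - [0.65,232,-12,0,40]
    - [0.65,290,-15,0,50]
    - [0.65,348,-18,0,60]
    - [1,406,-20,0,70]
    - [1,464,-23,0,80]
    - [1,522,-26,0,90]
    - [1,560,-28,0,97]
    - [1,576.4,-28.4,0,101.3]
    - [1,576.4,-28.4,40,101.3]
    - [1,576.4,-28.4,85,101.3]
    - [1,576.4,-28.4,100,101.3]
    - [1,576.4,-28.4,100,101.3]
    - [1,576.4,-28.4,100,101.3]

```text
clock: 19.73
eef_pos: [503.4, 217.8, 100.9]
eef_rot: [-3.14, -0.002, -0.309]
wrist_force: [-0.3, -0.1, 0.3]
finger_gap: 94.1
finger_force: 0.0
```

Call:
arm_command:
  steps:
    - [1,0,0,25,0]
    - [1,0,0,45,0]
    - [1,0,0,53,0]
    - [1,0,0,53,0]
    - [0.3,0,0,53,0]
    - [0.3,0,0,53,0]
    - [0.3,0,0,53,0]
    - [0.3,0,0,53,0]

```text
clock: 20.72
eef_pos: [502.7, 217.7, 46.6]
eef_rot: [-3.141, -0.0, -0.309]
wrist_force: [0.5, 0.1, 0.3]
finger_gap: 57.3
finger_force: 0.0
```

Close and lift.

Call:
arm_command:
  steps:
    - [0.3,0,0,0,0]
    - [0.2,0,0,0,0]
    - [0.2,0,0,0,0]
    - [0.2,0,0,0,0]
    - [0.2,0,0,0,0]
    - [0.2,0,0,0,0]
    - [0.2,0,0,-30,0]
    - [0.2,0,0,-80,0]
    - [0.2,0,0,-130,0]
    - [0.2,0,0,-150,0]
    - [0.2,0,0,-150,0]

```text
clock: 22.1
eef_pos: [503.0, 217.9, 197.2]
eef_rot: [-3.14, -0.002, -0.309]
wrist_force: [-0.3, -0.3, -4.2]
finger_gap: 45.8
finger_force: 25.0
```

```bash
python3 -c "
from h import *
print(plan([502.7,217.7,196.05,-17.7],[504,-164.3,150,61.9]))"
```

```text
[117.4 363.5  46.1 -79.6]
```

Call:
arm_command:
  steps:
    - [0.2,13,40,0,-9]
    - [0.2,26,81,0,-18]
    - [0.2,39,121,0,-27]
    - [0.2,52,162,0,-36]
    - [0.2,65,202,0,-45]
    - [0.2,78,242,0,-54]
    - [0.2,91,283,0,-63]
    - [0.2,104,323,0,-72]
    - [0.2,113,350,0,-79.6]
    - [0.2,117.4,363.5,0,-79.6]
    - [0.2,117.4,363.5,25,-79.6]
    - [0.2,117.4,363.5,50,-79.6]
    - [0.2,117.4,363.5,61,-79.6]
    - [0.2,117.4,363.5,61,-79.6]
    - [0.2,117.4,363.5,61,-79.6]
    - [0.2,117.4,363.5,61,-79.6]

```text
clock: 24.1
eef_pos: [504.2, -164.4, 136.2]
eef_rot: [3.14, -0.0, 1.08]
wrist_force: [-0.2, 0.8, -3.5]
finger_gap: 45.8
finger_force: 25.0
```

Call:
arm_command:
  steps:
    - [0.2,0,0,3,0]
    - [0.2,0,0,6,0]
    - [0.2,0,0,9,0]
    - [0.2,0,0,12,0]
    - [0.2,0,0,14,0]
    - [0.2,0,0,14,0]

```text
clock: 24.85
eef_pos: [503.9, -164.4, 121.4]
eef_rot: [-3.142, 0.0, 1.08]
wrist_force: [-0.6, -0.4, -2.7]
finger_gap: 46.2
finger_force: 25.0
```

No contact with the cone. Continuing down.

Call:
arm_command:
  steps:
    - [0.2,0,0,4,0]
    - [0.2,0,0,8,0]
    - [0.2,0,0,12,0]
    - [0.2,0,0,16,0]
    - [0.2,0,0,17,0]
    - [0.2,0,0,17,0]

```text
clock: 25.6
eef_pos: [504.2, -165.0, 104.6]
eef_rot: [3.14, 0.001, 1.08]
wrist_force: [1.9, -6.6, -1.8]
finger_gap: 46.0
finger_force: 25.0
```

Call:
arm_command:
  steps:
    - [0.2,-1.5,1.2,0,0]
    - [0.2,-1.5,1.2,0,0]
    - [0.2,-1.5,1.2,0,0]

```text
clock: 25.98
eef_pos: [504.1, -166.1, 104.2]
eef_rot: [-3.141, -0.0, 1.08]
wrist_force: [0.2, 0.9, -3.8]
finger_gap: 45.9
finger_force: 25.0
```

Call:
arm_command:
  steps:
    - [0.2,0,0,2,0]
    - [0.2,0,0,4,0]
    - [0.2,0,0,6,0]
    - [0.2,0,0,8,0]
    - [0.2,0,0,10,0]
    - [0.2,0,0,10,0]

```text
clock: 26.72
eef_pos: [504.2, -166.2, 94.3]
eef_rot: [-3.141, 0.0, 1.08]
wrist_force: [0.2, -0.5, -3.4]
finger_gap: 45.9
finger_force: 25.0
```

Call:
arm_command:
  steps:
    - [0.2,0,0,3,0]
    - [0.2,0,0,6,0]
    - [0.2,0,0,9,0]
    - [0.2,0,0,13,0]
    - [0.2,0,0,17,0]
    - [0.2,0,0,21,0]
    - [0.2,0,0,24,0]
    - [0.2,0,0,26,0]
    - [0.2,0,0,27,0]
    - [0.2,0,0,28,0]
    - [0.2,0,0,29,0]
    - [0.2,0,0,29,0]

```text
clock: 28.22
eef_pos: [504.3, -166.3, 66.5]
eef_rot: [3.141, 0.0, 1.08]
wrist_force: [-4.9, 1.3, 10.1]
finger_gap: 45.8
finger_force: 25.0
```

Call:
arm_command:
  steps:
    - [0.3,0,0,-0.8,0]
    - [0.6,0,0,-0.8,0]
    - [0.7,0,0,-0.8,0]
    - [0.7,0,0,-0.8,0]
    - [0.7,0,0,-0.8,0]
    - [0.7,0,0,-15,0]
    - [0.7,0,0,-50,0]
    - [0.7,0,0,-100,0]
    - [0.7,0,0,-160,0]
    - [0.7,-150,0,-180,0]
    - [0.7,-150,0,-180,0]
    - [0.7,-150,0,-180,0]
    - [0.7,-150,0,-180,0]

```text
clock: 29.85
eef_pos: [432.8, -299.7, 246.6]
eef_rot: [3.14, 0.0, 1.077]
wrist_force: [0.7, -0.1, 1.0]
finger_gap: 66.0
finger_force: 0.0
```

```bash
sed -i 's/503,218,60/490,-260,40/' look.py; python3 look.py g5
```

```text
[ 432.84 -299.69  246.57] [3.1403e+00 3.0000e-04 1.0775e+00] [ 0.7 -0.1  1. ] 65.97386705346649
246 198 3.3333333333333335
294 162 5.0
```

View pics/g5.png

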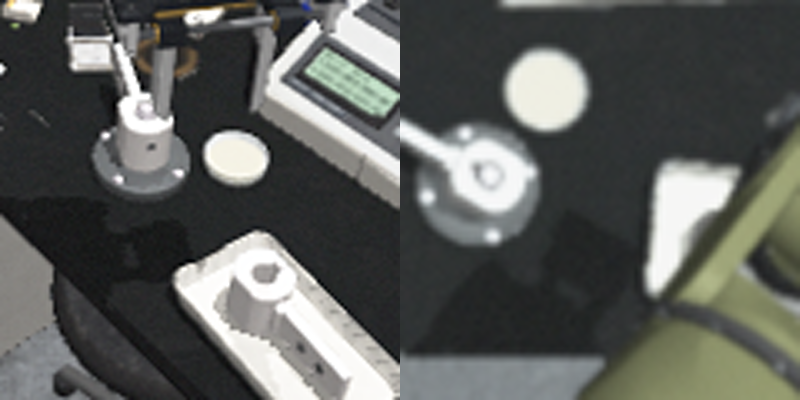

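The inline paddle sits flat on the base, hub at (145,130) in the crop. The square paddle stands upright inside the tray at (262,290), and the dish is where it was.

```bash
python3 -c "
from cell import job
print(job.sign_off())"
```

```text
the job is handed in; nothing more can be done
None
```

I handed the job in at about 30 s: the square-keyed paddle was seated on the shaft, then set upright in the white tray, and the in-line paddle is seated on the shaft and released. The last picture and the force readings agree, but no verdict came back.

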